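# Hang the marker caddy on the riser's stud

### The job

Hang the blue marker caddy on the brass stud of the white service riser: pass its keyhole over the stud's head until the back plate is flush with the riser, then slide it down until it is locked fully home, and let go so that it hangs there upright. The stud is not exactly where it is marked, so feel for it gently: never ram or force the caddy against stud or riser, and leave everything else on the bench where it stands.

Things in the scene. Friction and masses are not known exactly. Their poses are not given: they have to be found in the camera images.
- caddy_grip (a point): Blue marker caddy to hang, 0.15 to 0.26 kg, loose on the bench. This point: the grip place on its yellow upright post, 26 mm (x) by 12 mm (y, pinch across this), post top 104 mm and this point 85 mm above the underside. z is up the post, -x points to the keyhole back plate, whose back face lies 45 mm from this point.
- caddy: The same caddy, 85 mm (x) by 90 mm (y); origin at the middle of its underside (85 mm below and 5 mm in -x of caddy_grip), same axes. Back plate 5 mm thick, 90 mm wide, 118 mm tall; tray walls 35 mm high. White ramps on the plate's front, beside the slot, rise 4.5 mm over the slot's last 16 mm.
- caddy_hole (a point): Centre of the wide part of the keyhole (21 mm across, corners cut), on the back face of the caddy's plate, 72 mm above the underside. The 10 mm wide slot runs straight up from it.
- caddy_slot (a point): Where the stud's axis is when the caddy is fully home: in the closed top end of the slot, on the plate's back face, 24 mm above caddy_hole.
- riser_mark (a point): Point on the working face of the white riser where the stud SHOULD be. It was fitted by hand: its true axis lies anywhere within 9 mm to either side (y) and 7 mm up or down (z) of this point and is not measured: look or feel for it. Axes: x out of the face (away from the robot), y along it, z up. The caddy hangs with its axes parallel to these.
- riser: Fixed white service riser, 220 mm wide (y), 50 mm deep, 160 mm tall, on a 230 mm wide grey foot; origin at the middle of its underside (riser_mark is 25 mm in +x and 138 mm above it), same axes. Its switch plates are flat decoration.
- stud (a joint): Stud on the riser: brass head 16 mm across, its underside 6.5 mm and its front 11.5 mm off the face, on a 6 mm shank. Value: how far the head is drawn out against its spring, m (0 at rest; 6 N plus 2 N per mm). Sliding down, the caddy's ramps draw it out to about 2.5 mm, clamping the plate: this takes some 4 to 10 N downwards, more than the caddy's weight, then comes a hard stop.
- beaker: Bystander, leave alone: clear glass beaker, 68 mm across, 90 mm tall; origin at its underside
- dropper: Bystander, leave alone: small amber dropper bottle, 32 mm across, 75 mm tall, standing beside the hanging place; origin at its underside
- reagent: Bystander, leave alone: amber reagent bottle, 56 mm across, 120 mm tall; origin at its underside
- driver: Bystander, leave alone: screwdriver lying flat, 170 mm long; origin at its underside
- washjar: Bystander, leave alone: white jar with red cap, 60 mm across, 100 mm tall; origin at its underside
- eraser: Bystander, leave alone: white block eraser, 60 x 30 x 20 mm; origin at its underside
Mind the look-alikes: they are no part of the job. What is shaped like the riser but orange is not meant.

How it is judged:
By the outcome, as a careful person would: the job done as asked, in the order asked, and still so for the second after the job is handed in, with the robot touching nothing.
It also fails if it takes over 67 s, if anything falls off the work surface, if the arm or the gripper's body presses on something with over 40 N, if the wrist force passes 120 N, or if a joint passes its speed limit or range.

### The arm

A 6-joint arm with a two-finger parallel gripper is mounted at the origin on the work surface. World frame = base frame: x ahead of the robot, y to its left, z up, the work surface at z = 0. Lengths are in m, angles in degrees, forces in N, time in s.
With the tool pointing down it reaches from about 0.35 to 0.875 m from the base axis. Payload 4.2 kg.
Tool frame: the origin (TCP) lies midway between the tips of the shut fingers; the grasp point (between the pads) lies 19 mm behind it; z points along the fingers, y is the line along which they close (so a half turn about z gives the same grasp; the last joint's range is limited). The gripper opens to 87 mm and grips with 3 to 60 N. Pads are 19 mm wide; open, the fingers measure 117 mm over their backs; the gripper's body (75 mm by 190 mm) begins 51 mm behind the grasp point.
Start: joints at [89.301, 22.042, 0.453, 0, -68.411, -14.817], TCP at [0.167, 0.602, 0.223] pointing down, gripper open.
Joint ranges: [-179.83, 179.83], [-69.29, 118.12], [-61.27, 80.66], [-181.25, 117.63], [-171.15, -9.14], [-177.46, 177.46]. Speed limits (degrees/s): [159.86, 159.86, 180, 180, 180, 180].

### API

Orientations are given as a 3x3 rotation matrix whose columns are the frame's x, y, z axes.
In Python, from station import sense, capture, camera_params, finish_job gives the robot as it stands.
- The arm moves only by the tool drive_tool, never from a script. Its argument "rows" is a list of rows, each an object of numbers: "tx", "ty", "tz": the shift along the tool's x, y, z in cm; "ax", "ay", "az": the turn, a rotation vector about the tool's x, y, z in rad; "claw": the finger opening in cm, from 0 to 8.7. In form: [{"tx": .., "ty": .., "tz": .., "ax": .., "ay": .., "az": .., "claw": ..}, ...]. A call has 1 to 10 rows; each row shifts and turns the commanded pose from where the row before left it, along the tool's axes as they then stand; what a row does not reach is not made up. A row lasts 1/12 s, in which the tool goes at most 41.7 mm and 7.16 degrees, less where a joint would pass 70% of its speed; a pose out of reach is approached as far as the arm can. A call with a gripper value outside its range is refused whole. The fingers move at their own pace and stop on an object; the grip force is fixed at half the most. Time passes only in rows, so rows that do not move let the fingers close. It gives the time, the measured TCP pose, the force, the opening and the grip force at its end, in the units of the state.
- sense(): the state, without advancing time (a new reading comes with each control period).
- capture(name): name is "scene" or "top" or "wrist"; returns (picture, depth): 480x640x3 uint8, red, green, blue; 480x640 float32, m along the optical axis (not along the pixel's ray), 0 where there is no reading.
- camera_params(name): a dict with "intrinsics" (3x3 intrinsics, pixels), "R" (3x3) and "t" (3): a world point X has camera coordinates R X + t; the wrist camera has in their place "tool_from_camera" (4x4, takes a point from camera to tool coordinates, whose origin is the TCP and whose axes are the flange's). Camera axes: x right, y down, z forward; pixel columns grow to the right and rows downward; lengths in m; the calibration is good to about 2 mm. The wrist camera is an equidistant fisheye: a pixel r from the principal point sees the ray r / f radians off the axis. A picture is of the moment at which its call begins: read the wrist's pose just before it. camera_params takes no time and is no camera call.
- finish_job(): hands the job in; it is judged then, once.
The state is a dict: "time_s": time; "joints": joint angles; "joint_velocities": joint speeds; "effort": joint torques, N m; "tcp_pos": TCP position; "ee_rot": TCP orientation; "wrist_force": force on the tool from outside, world axes, zero at the start; "moment": the same for the moment, N m; "gripper_width": opening from 0.0 (shut) to 1.0 (fully open); "gripper_force": force on a finger pad.
Only numpy, scipy, OpenCV 4.12 (cv2) and the standard library are available. Lean on these libraries where they do the work, as an engineer would, in place of code of your own. Each camera call takes 0.05 s, during which the arm holds its last target. There are 200 camera calls.

## Working session

There is one attempt and no reset: what is moved stays moved. The work goes in short steps, Python scripts to look and compute and a tool call to move; the robot and the scene stay as the last step left them, time stands still between calls to the robot, and variables do not carry over. Pictures are saved under pics/ and viewed, at most 10 in all, crops included, and the job is handed in when it is done.

Besides the shell and the picture viewer there is one more tool, called after ">>>" in YAML: its name, and indented under it one key for each argument. drive_tool: Moves the arm, as the interface text tells. Its arguments: {"type":"object","properties":{"rows":{"type":"array"}},"required":["rows"]}

```bash
mkdir -p pics; ls
python3 - <<'E'
from station import *
import cv2,numpy as np
s=sense()
for k in ("time_s","tcp_pos","ee_rot","wrist_force","gripper_width"): print(k,s[k])
for n in ("scene","top"):
    im,d=capture(n); cv2.imwrite(f"pics/{n}0.png",im[:,:,::-1]); np.save(f"{n}0.npy",d)
    p=camera_params(n); print(n,{k:np.round(v,4).tolist() for k,v in p.items() if not isinstance(v,str)})
E
```

```text
pics
time_s 0.0
tcp_pos [0.16701868 0.6016513  0.22146509]
ee_rot [[ 9.63516305e-01 -2.67649246e-01 -4.59045016e-04]
 [-2.67649608e-01 -9.63513948e-01 -2.13512179e-03]
 [ 1.29167461e-04  2.18008788e-03 -9.99997615e-01]]
wrist_force [-0.29030425 -0.11656676  0.15024128]
gripper_width 1.0017020538583614
scene {'intrinsics': [[551.7991, 0.0, 322.8263], [0.0, 551.7991, 235.0897], [0.0, 0.0, 1.0]], 'R': [[0.7869, 0.6168, -0.019], [0.3951, -0.5272, -0.7523], [-0.474, 0.5845, -0.6586]], 't': [-0.4266, -0.128, 1.4593]}
top {'intrinsics': [[586.004, 0.0, 312.3142], [0.0, 586.004, 245.4592], [0.0, 0.0, 1.0]], 'R': [[0.0083, -0.9996, 0.0275], [-0.9835, -0.0131, -0.1806], [0.1809, -0.0255, -0.9832]], 't': [-0.011, 0.5276, 1.2278]}
```

View pics/scene0.png

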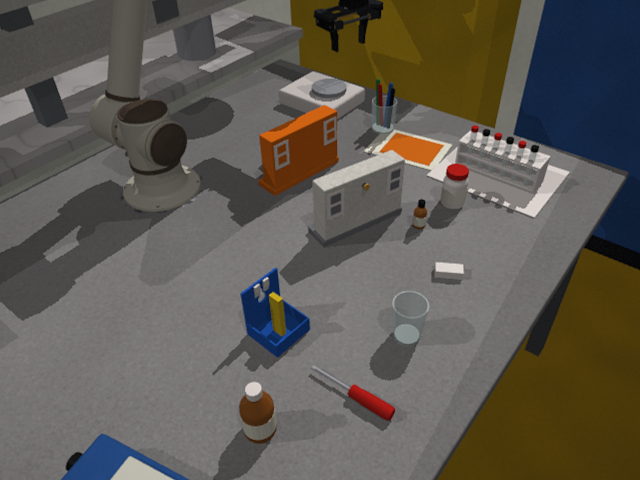

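View pics/top0.png

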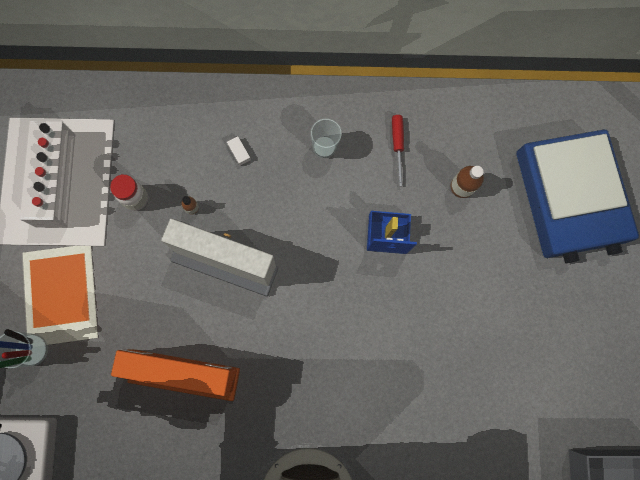

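Scene picture: the blue caddy stands at (272,315) with its yellow post at (278,313). The white riser is at (358,195) and its brass stud at (366,187).

Possible look-alikes:
- Riser: the orange riser at (300,148).
- Caddy: the blue box at (120,460).
- Post: none.

I choose the white riser with the stud, and the blue caddy with the yellow post. In the top view the caddy is at (392,232) and the riser top at (218,255).

```bash
cat > h.py <<'E'
import numpy as np,cv2
from station import *
def cam(n):
    p=camera_params(n); return [np.array(p[k]) for k in("intrinsics","R","t")]
def cloud(n,d):
    K,R,t=cam(n); v,u=np.mgrid[:480,:640]
    c=np.stack([(u-K[0,2])/K[0,0]*d,(v-K[1,2])/K[1,1]*d,d],-1)
    return (c-t)@R
def ray(n,u,v):
    K,R,t=cam(n); return -R.T@t, R.T@np.array([(u-K[0,2])/K[0,0],(v-K[1,2])/K[1,1],1])
def proj(n,X):
    K,R,t=cam(n); c=R@np.asarray(X)+t; return (K@c/c[2])[:2]
E
python3 - <<'E'
from h import *
for n in("scene","top"):
    im=cv2.imread(f"pics/{n}0.png"); P=cloud(n,np.load(f"{n}0.npy")); 
    hsv=cv2.cvtColor(im,cv2.COLOR_BGR2HSV); H,S,V=cv2.split(hsv)
    x,y,z=P[...,0],P[...,1],P[...,2]
    box=(250,470,190,370) if n=="scene" else (180,290,330,440)
    m=np.zeros((480,640),bool)
    m[box[0]:box[1],box[2]:box[3]]=1
    yel=m&(H>18)&(H<35)&(S>120)&(V>60)&(z>.02)
    blu=m&(H>105)&(H<130)&(S>120)&(z>.01)
    if n=="top": yel&=(np.mgrid[:480,:640][1]<410)
    q=P[yel]; print(n,"yel",len(q),np.percentile(q,[2,50,98],0).round(4).tolist())
    t=q[q[:,2]>.095]; 
    if len(t)>5: print(" top",len(t),t.mean(0).round(4),cv2.minAreaRect((t[:,:2]*1000).astype(np.float32)))
    q=P[blu]; print(" blu",len(q),np.percentile(q,[1,99],0).round(4).tolist(),cv2.minAreaRect((q[:,:2]*1000).astype(np.float32)))
    t=q[q[:,2]>.06]; print(" plate",len(t),cv2.minAreaRect((t[:,:2]*1000).astype(np.float32)))
    m[:]=0
    b=(145,250,300,410) if n=="scene" else (210,300,155,285)
    m[b[0]:b[1],b[2]:b[3]]=1
    t=P[m&(z>.15)&(z<.17)&(S<60)]; print(" riser top",len(t),t.mean(0).round(4),cv2.minAreaRect((t[:,:2]*1000).astype(np.float32)))
    t=P[m&(z>.03)&(z<.145)&(S<60)]
    print(" cam",ray(n,0,0)[0].round(3))
im=cv2.imread("pics/scene0.png")
a=cv2.resize(im[255:365,225:325],None,fx=4,fy=4,interpolation=cv2.INTER_CUBIC)
b=cv2.resize(im[145:245,305:410],None,fx=3.8,fy=4.4,interpolation=cv2.INTER_CUBIC)
cv2.imwrite("pics/crop1.png",np.hstack([a,b[:440]]) if b.shape[0]>=440 else a)
E
```

```text
scene yel 429 [[0.5583, -0.1844, 0.0221], [0.5765, -0.1816, 0.0698], [0.5851, -0.1701, 0.1035]]
 top 96 [ 0.5877 -0.1932  0.1241] ((823.6593017578125, -409.02337646484375), (21.8118896484375, 710.537353515625), 47.45380401611328)
 blu 1817 [[0.5249, -0.2247, 0.0106], [0.6143, -0.1302, 0.1183]] ((817.853515625, -374.50347900390625), (119.48550415039062, 759.1691284179688), 51.559547424316406)
 plate 633 ((779.8616943359375, -417.1084899902344), (70.62749481201172, 762.46435546875), 45.85539627075195)
 riser top 1443 [0.5039 0.179  0.1566] ((502.71221923828125, 186.0278778076172), (224.23507690429688, 54.509464263916016), 70.67134857177734)
 cam [ 1.078 -0.657  0.857]
top yel 157 [[0.5554, -0.182, 0.0225], [0.565, -0.1731, 0.0918], [0.5808, -0.1702, 0.1066]]
 top 76 [ 0.5682 -0.1763  0.1024] ((569.0687255859375, -176.4210205078125), (11.721570014953613, 26.397459030151367), 87.0430679321289)
 blu 799 [[0.5205, -0.222, 0.011], [0.6099, -0.1291, 0.1214]] ((443.3358154296875, -113.4422607421875), (115.3076171875, 389.45697021484375), 62.61642074584961)
 plate 325 ((435.2398681640625, -73.83143615722656), (67.86310577392578, 335.8863220214844), 42.39636993408203)
 riser top 2802 [0.4996 0.1853 0.1593] ((500.5828857421875, 186.27847290039062), (220.72216796875, 50.62189865112305), 70.54864501953125)
 cam [0.297 0.027 1.303]
```

View pics/crop1.png

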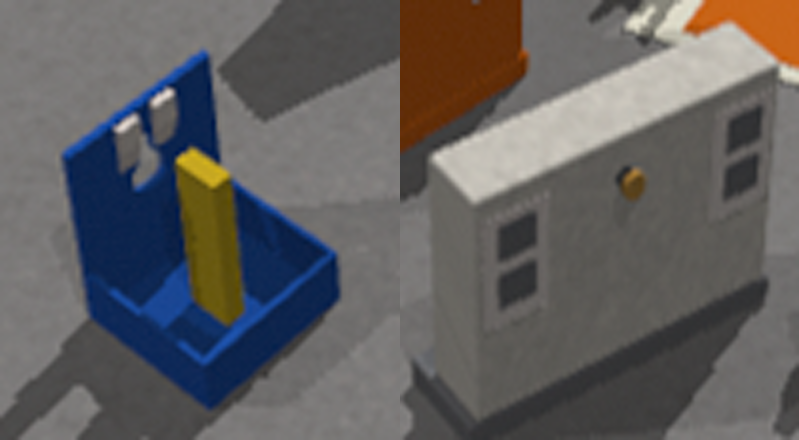

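The crop confirms the choice: blue caddy with keyhole and white ramps, post top at scene px (275,296), brass stud on the white riser at about (366,186). Next I refine the poses.

Run:
```python
from h import *
yaw=np.radians(-19.45); X=np.array([np.cos(yaw),np.sin(yaw),0]);Y=np.array([-X[1],X[0],0])
c0=np.array([.5006,.1863,0])
for n in("scene","top"):
    im=cv2.imread(f"pics/{n}0.png"); P=cloud(n,np.load(f"{n}0.npy")); q=P-c0
    a,b,z=q@X,q@Y,P[...,2]
    f=(abs(a-.025)<.012)&(abs(b)<.1)&(z>.04)&(z<.15)
    p=P[f]; 
    if len(p)>50:
        A=np.c_[b[f],z[f],np.ones(f.sum())]; k=np.linalg.lstsq(A,a[f],rcond=None)[0]; r=a[f]-A@k
        g=abs(r)<.005; k=np.linalg.lstsq(A[g],a[f][g],rcond=None)[0]
        print(n,"face",g.sum(),k.round(4))
    m=(abs(a)<.035)&(abs(b)<.13)&(z>.15)&(z<.17); print(n,"top b range",np.percentile(b[m],[1,99]).round(4),"a",np.percentile(a[m],[1,99]).round(4),np.median(z[m]))
    S=(z>.03)&(z<.08)&(abs(a-.07)<.05)&(abs(b)<.16)
    print(n,"dropper",S.sum(),np.percentile(a[S],[2,50,98]).round(3),np.percentile(b[S],[2,50,98]).round(3)) if S.sum() else 0
    # caddy plate
    y3=np.radians(-3);Xc=np.array([np.cos(y3),np.sin(y3),0]);Yc=np.array([-Xc[1],Xc[0],0])
    g=np.array([.569,-.1764,0]); e=P-g;ca,cb=e@Xc,e@Yc
    m=(abs(ca+.043)<.02)&(abs(cb)<.055)&(z>.06)&(z<.13)
    A=np.c_[cb[m],np.ones(m.sum())]; print(n,"plate slope deg",np.degrees(np.linalg.lstsq(A,ca[m],rcond=None)[0][0]).round(2),np.percentile(ca[m],[3,50,97]).round(4),np.percentile(cb[m],[1,99]).round(4),z[m].max())
for uv in((366.3,186.4),(365.8,186.6)):
    C,r=ray("scene",*uv); o=c0+X*(.025+.0115); t=((o-C)@X)/(r@X); h=C+t*r
    print("stud",h.round(4),"b",((h-c0)@Y).round(4),"z-.138",(h[2]-.138).round(4))
p=camera_params("wrist"); print(p["intrinsics"],np.round(p["tool_from_camera"],4))
```

```text
scene face 2661 [-0.0013  0.0093  0.0256]
scene top b range [-0.1092  0.1058] a [-0.0225  0.0283] 0.15683454736745706
scene dropper 1468 [0.023 0.026 0.099] [-0.107  0.009  0.12 ]
scene plate slope deg 1.39 [-0.0434 -0.0387 -0.0338] [-0.0444  0.0448] 0.1189499708616568
top top b range [-0.1085  0.1069] a [-0.0249  0.0244] 0.15931083515278868
top dropper 195 [0.07  0.082 0.099] [0.101 0.112 0.128]
top plate slope deg 1.22 [-0.0461 -0.0443 -0.0369] [-0.0443  0.0449] 0.12350063554859989
stud [0.5337 0.1704 0.1335] b -0.004 z-.138 -0.0045
stud [0.5332 0.1691 0.1335] b -0.0053 z-.138 -0.0045
[[371.64829954   0.         321.2355014 ]
 [  0.         371.64829954 234.62731395]
 [  0.           0.           1.        ]] [[-8.000e-04 -9.667e-01 -2.558e-01  6.950e-02]
 [ 1.000e+00 -9.000e-04  4.000e-04 -7.000e-04]
 [-6.000e-04 -2.558e-01  9.667e-01 -1.613e-01]
 [ 0.000e+00  0.000e+00  0.000e+00  1.000e+00]]
```

>>> drive_tool:
  rows:
    - {"az":0.068}
    - {"tx":3.4,"ty":1.75}
    - {"tx":3.4,"ty":1.75}
    - {"tx":3.4,"ty":1.75}
    - {"tx":3.4,"ty":1.75}
    - {"tx":3.4,"ty":1.75}
    - {"tx":3.4,"ty":1.75}
    - {"tx":3.4,"ty":1.75}
    - {"tx":3.4,"ty":1.75}
    - {"tx":3.4,"ty":1.75}

```text
invalid input at $.rows[0]: expected keys tx, ty, tz, ax, ay, az, claw
```

>>> drive_tool:
  rows:
    - {"tx":3.4,"ty":1.75}
    - {"tx":3.4,"ty":1.75}
    - {"tx":3.4,"ty":1.75}
    - {"tx":3.4,"ty":1.75}
    - {"tx":3.4,"ty":1.75}
    - {"tx":3.4,"ty":1.75}
    - {"tx":3.4,"ty":1.75,"tz":2}
    - {}

```text
invalid input at $.rows[0]: expected keys tx, ty, tz, ax, ay, az, claw
```

All keys are required in each row.

>>> drive_tool:
  rows:
    - {"tx":0,"ty":0,"tz":0,"ax":0,"ay":0,"az":0.068,"claw":8.7}
    - {"tx":3.4,"ty":1.75,"tz":0,"ax":0,"ay":0,"az":0,"claw":8.7}
    - {"tx":3.4,"ty":1.75,"tz":0,"ax":0,"ay":0,"az":0,"claw":8.7}
    - {"tx":3.4,"ty":1.75,"tz":0,"ax":0,"ay":0,"az":0,"claw":8.7}
    - {"tx":3.4,"ty":1.75,"tz":0,"ax":0,"ay":0,"az":0,"claw":8.7}
    - {"tx":3.4,"ty":1.75,"tz":0,"ax":0,"ay":0,"az":0,"claw":8.7}
    - {"tx":3.4,"ty":1.75,"tz":0,"ax":0,"ay":0,"az":0,"claw":8.7}
    - {"tx":3.4,"ty":1.75,"tz":0,"ax":0,"ay":0,"az":0,"claw":8.7}
    - {"tx":3.4,"ty":1.75,"tz":0,"ax":0,"ay":0,"az":0,"claw":8.7}

```text
time_s: 0.85
tcp_pos: [0.3779, 0.378, 0.2223]
ee_rot: [[0.943, -0.332, -0.0], [-0.332, -0.943, -0.0], [-0.0, 0.001, -1.0]]
wrist_force: [0.1, -0.2, 0.8]
gripper_width: 0.999
gripper_force: 0.0
```

>>> drive_tool:
  rows:
    - {"tx":3.5,"ty":1.8,"tz":0,"ax":0,"ay":0,"az":0,"claw":8.7}
    - {"tx":3.5,"ty":1.8,"tz":0,"ax":0,"ay":0,"az":0,"claw":8.7}
    - {"tx":3.5,"ty":1.8,"tz":0,"ax":0,"ay":0,"az":0,"claw":8.7}
    - {"tx":3.5,"ty":1.8,"tz":0,"ax":0,"ay":0,"az":0,"claw":8.7}
    - {"tx":3.5,"ty":1.8,"tz":0,"ax":0,"ay":0,"az":0,"claw":8.7}
    - {"tx":3.5,"ty":1.8,"tz":0,"ax":0,"ay":0,"az":0,"claw":8.7}
    - {"tx":3.5,"ty":1.8,"tz":0,"ax":0,"ay":0,"az":0,"claw":8.7}
    - {"tx":3.5,"ty":1.8,"tz":2,"ax":0,"ay":0,"az":0,"claw":8.7}
    - {"tx":0,"ty":0,"tz":0,"ax":0,"ay":0,"az":0,"claw":8.7}

```text
time_s: 1.6
tcp_pos: [0.5933, 0.1476, 0.1994]
ee_rot: [[0.941, -0.339, -0.006], [-0.339, -0.941, -0.003], [-0.004, 0.004, -1.0]]
wrist_force: [-0.6, -0.7, -1.2]
gripper_width: 1.002
gripper_force: 0.0
```

```bash
cat >> h.py <<'E'
def wcap():
    s=sense(); im,d=capture("wrist"); return s,im,d
def wray(s,u,v):
    p=camera_params("wrist"); K=np.array(p["intrinsics"]);T=np.array(p["tool_from_camera"])
    w=np.array([(u-K[0,2])/K[0,0],(v-K[1,2])/K[1,1]]); r=np.hypot(*w)
    dc=np.r_[w/r*np.sin(r),np.cos(r)]; R=np.array(s["ee_rot"])
    return np.array(s["tcp_pos"])+R@T[:3,3], R@T[:3,:3]@dc
def wproj(s,X):
    p=camera_params("wrist"); K=np.array(p["intrinsics"]);T=np.array(p["tool_from_camera"])
    R=np.array(s["ee_rot"]); t=R.T@(np.asarray(X)-s["tcp_pos"]); c=T[:3,:3].T@(t-T[:3,3])
    n=np.hypot(c[0],c[1]); a=np.arctan2(n,c[2]); return K[:2,2]+K[0,0]*a*c[:2]/n
yaw=np.radians(-19.45); RX=np.array([np.cos(yaw),np.sin(yaw),0]);RY=np.array([-RX[1],RX[0],0]); c0=np.array([.5006,.1863,0])
E
python3 - <<'E'
from h import *
import pickle
s,im,d=wcap(); pickle.dump((s,im,d),open("w1.pkl","wb")); print(s["tcp_pos"],wproj(s,[.5225,.1733,.136]))
cv2.imwrite("pics/w1.png",im[:,:,::-1])
E
```

```text
[0.59327659 0.1475513  0.19938753] [321.50488063 350.69314797]
```

View pics/w1.png

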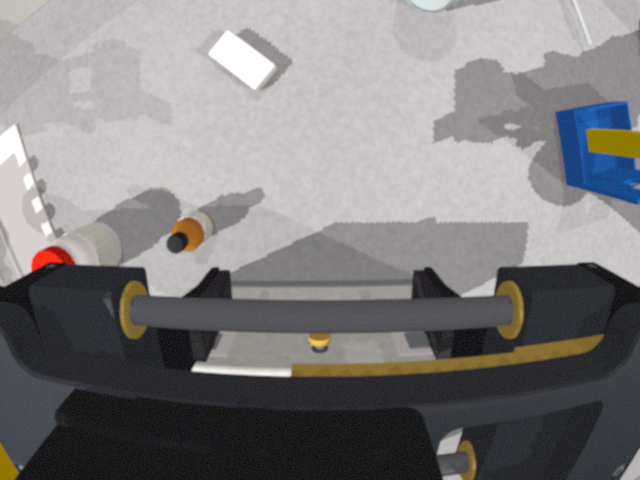

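The wrist view shows the stud at (319,340) between the gripper bars, the dropper at (188,236) and the caddy at the right edge. I'll enlarge around the stud.

Run:
```python
from h import *
import pickle
s,im,d=pickle.load(open("w1.pkl","rb"))
cv2.imwrite("pics/w1c.png",cv2.resize(im[322:382,280:360,::-1],None,fx=8,fy=8,interpolation=cv2.INTER_CUBIC))
print((d[332:352:2,319]).round(4), d[340,305:335:3].round(4))
C,R=wray(s,319,340)
for b in(-.005,):
    for z in(.133,.136,.138):
        h=c0+RX*.0365+RY*b; h[2]=z; k=h-RX*.0115; print(z,wproj(s,h).round(1),wproj(s,k).round(1), [wproj(s,h+v).round(1).tolist() for v in(RY*.008,-RY*.008,np.array([0,0,.008]),np.array([0,0,-.008]))])
# riser top-front edge check
for b in(-.05,.02): 
    e=c0+RX*.025+RY*b; e[2]=.16; print("edge",b,wproj(s,e).round(1))
```

```text
[0.0836 0.2563 0.2522 0.249  0.2474 0.2477 0.248  0.2471 0.254  0.2527] [0.2686 0.2683 0.2495 0.248  0.2478 0.2485 0.2484 0.2492 0.252  0.2692]
0.133 [321.4 334.8] [321.5 348.4] [[310.0, 334.8], [332.8, 334.6], [321.5, 340.7], [321.4, 329.2]]
0.136 [321.4 336.9] [321.6 350.7] [[309.9, 337.0], [333.0, 336.8], [321.5, 342.9], [321.4, 331.3]]
0.138 [321.5 338.4] [321.6 352.2] [[309.9, 338.5], [333.1, 338.3], [321.5, 344.5], [321.4, 332.7]]
edge -0.05 [390.  368.2]
edge 0.02 [283.5 370.1]
```

View pics/w1c.png

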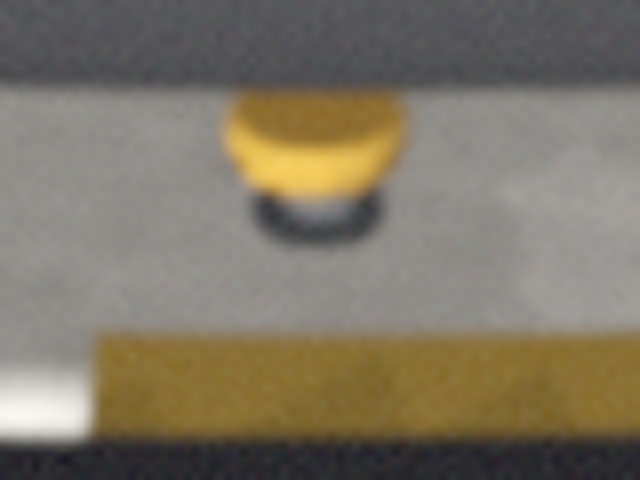

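Stud estimate: about 3.5 mm toward −y of the mark and about z 0.134. Now to the caddy.

>>> drive_tool:
  rows:
    - {"tx":0,"ty":0,"tz":0,"ax":0,"ay":0,"az":-0.09,"claw":8.7}
    - {"tx":0,"ty":0,"tz":0,"ax":0,"ay":0,"az":-0.09,"claw":8.7}
    - {"tx":0,"ty":0,"tz":0,"ax":0,"ay":0,"az":-0.09,"claw":8.7}
    - {"tx":0,"ty":4,"tz":0,"ax":0,"ay":0,"az":0,"claw":8.7}
    - {"tx":0,"ty":4,"tz":0,"ax":0,"ay":0,"az":0,"claw":8.7}
    - {"tx":0,"ty":4,"tz":0,"ax":0,"ay":0,"az":0,"claw":8.7}
    - {"tx":0,"ty":4,"tz":0,"ax":0,"ay":0,"az":0,"claw":8.7}
    - {"tx":0,"ty":4,"tz":0,"ax":0,"ay":0,"az":0,"claw":8.7}
    - {"tx":0,"ty":4,"tz":0,"ax":0,"ay":0,"az":0,"claw":8.7}
    - {"tx":0,"ty":4,"tz":0,"ax":0,"ay":0,"az":0,"claw":8.7}

```text
time_s: 2.48
tcp_pos: [0.572, -0.1275, 0.2041]
ee_rot: [[0.998, -0.067, 0.0], [-0.067, -0.998, 0.0], [0.0, -0.0, -1.0]]
wrist_force: [1.6, 0.8, 0.2]
gripper_width: 1.001
gripper_force: 0.0
```

>>> drive_tool:
  rows:
    - {"tx":0,"ty":3,"tz":0,"ax":0,"ay":0,"az":0,"claw":8.7}
    - {"tx":0,"ty":1,"tz":0,"ax":0,"ay":0,"az":0,"claw":8.7}
    - {"tx":0,"ty":0,"tz":0,"ax":0,"ay":0,"az":0,"claw":8.7}
    - {"tx":0,"ty":0,"tz":0,"ax":0,"ay":0,"az":0,"claw":8.7}

```text
time_s: 2.82
tcp_pos: [0.5698, -0.1662, 0.2037]
ee_rot: [[0.998, -0.069, 0.0], [-0.069, -0.998, 0.0], [0.0, -0.0, -1.0]]
wrist_force: [-0.3, 0.2, 0.2]
gripper_width: 0.999
gripper_force: 0.0
```

Run:
```python
from h import *
import pickle
s,im,d=wcap(); pickle.dump((s,im,d),open("w2.pkl","wb")); print(s["tcp_pos"],np.round(s["ee_rot"],4))
# post top from wrist depth/colour: project depth
p=camera_params("wrist");K=np.array(p["intrinsics"]);T=np.array(p["tool_from_camera"])
v,u=np.mgrid[:480,:640]; wx=(u-K[0,2])/K[0,0];wy=(v-K[1,2])/K[1,1];r=np.hypot(wx,wy)+1e-9
c=np.stack([wx/r*np.tan(r)*d,wy/r*np.tan(r)*d,d],-1)
P=(c@T[:3,:3].T+T[:3,3])@np.array(s["ee_rot"]).T+np.array(s["tcp_pos"])
hsv=cv2.cvtColor(im,cv2.COLOR_RGB2HSV);H,S,V=cv2.split(hsv)
yel=(H>18)&(H<35)&(S>120)&(V>60)&(np.hypot(P[...,0]-.569,P[...,1]+.176)<.04)&(P[...,2]>.09)&(P[...,2]<.115)
q=P[yel];print(len(q),q.mean(0).round(4),cv2.minAreaRect((q[:,:2]*1000).astype(np.float32)),np.median(q[:,2]))
blu=(H>100)&(H<130)&(S>120)&(np.hypot(P[...,0]-.565,P[...,1]+.176)<.09)&(P[...,2]>.0)&(P[...,2]<.13)
q=P[blu];print(len(q),cv2.minAreaRect((q[:,:2]*1000).astype(np.float32)))
```

```text
[ 0.5698013  -0.16617497  0.20371348] [[ 9.976e-01 -6.890e-02  1.000e-04]
 [-6.890e-02 -9.976e-01  4.000e-04]
 [ 1.000e-04 -4.000e-04 -1.000e+00]]
588 [ 0.5713 -0.1753  0.1027] ((570.3252563476562, -175.2533721923828), (11.12253189086914, 25.925647735595703), 86.37566375732422) 0.10311207475728079
11193 ((567.007568359375, -178.13165283203125), (95.2305908203125, 85.70484161376953), 86.04540252685547)
```

>>> drive_tool:
  rows:
    - {"tx":0.1,"ty":0.95,"tz":0,"ax":0,"ay":0,"az":0,"claw":8.7}
    - {"tx":0,"ty":0,"tz":3,"ax":0,"ay":0,"az":0,"claw":8.7}
    - {"tx":0,"ty":0,"tz":3,"ax":0,"ay":0,"az":0,"claw":7}
    - {"tx":0,"ty":0,"tz":3,"ax":0,"ay":0,"az":0,"claw":6}
    - {"tx":0,"ty":0,"tz":3,"ax":0,"ay":0,"az":0,"claw":5}
    - {"tx":0,"ty":0,"tz":1.75,"ax":0,"ay":0,"az":0,"claw":4}
    - {"tx":0,"ty":0,"tz":0,"ax":0,"ay":0,"az":0,"claw":3}
    - {"tx":0,"ty":0,"tz":0,"ax":0,"ay":0,"az":0,"claw":2}

```text
time_s: 3.53
tcp_pos: [0.5703, -0.1757, 0.0657]
ee_rot: [[0.998, -0.067, -0.002], [-0.067, -0.998, -0.0], [-0.002, 0.0, -1.0]]
wrist_force: [0.4, 0.1, 0.5]
gripper_width: 0.629
gripper_force: 0.0
```

>>> drive_tool:
  rows:
    - {"tx":0,"ty":0,"tz":0,"ax":0,"ay":0,"az":0,"claw":1.5}
    - {"tx":0,"ty":0,"tz":0,"ax":0,"ay":0,"az":0,"claw":1}
    - {"tx":0,"ty":0,"tz":0,"ax":0,"ay":0,"az":0,"claw":0.5}
    - {"tx":0,"ty":0,"tz":0,"ax":0,"ay":0,"az":0,"claw":0}
    - {"tx":0,"ty":0,"tz":0,"ax":0,"ay":0,"az":0,"claw":0}
    - {"tx":0,"ty":0,"tz":0,"ax":0,"ay":0,"az":0,"claw":0}

```text
time_s: 4.03
tcp_pos: [0.5704, -0.1763, 0.0667]
ee_rot: [[0.998, -0.069, 0.001], [-0.069, -0.998, -0.0], [0.001, -0.0, -1.0]]
wrist_force: [0.3, -0.6, 0.5]
gripper_width: 0.174
gripper_force: 0.0
```

>>> drive_tool:
  rows:
    - {"tx":0,"ty":0,"tz":0,"ax":0,"ay":0,"az":0,"claw":0}
    - {"tx":0,"ty":0,"tz":0,"ax":0,"ay":0,"az":0,"claw":0}
    - {"tx":0,"ty":0,"tz":0,"ax":0,"ay":0,"az":0,"claw":0}
    - {"tx":0,"ty":0,"tz":0,"ax":0,"ay":0,"az":0,"claw":0}

```text
time_s: 4.37
tcp_pos: [0.5703, -0.1764, 0.0665]
ee_rot: [[0.998, -0.069, 0.0], [-0.069, -0.998, -0.0], [0.0, 0.0, -1.0]]
wrist_force: [-1.5, 0.9, 1.7]
gripper_width: 0.137
gripper_force: 30.0
```

>>> drive_tool:
  rows:
    - {"tx":0,"ty":0,"tz":-1,"ax":0,"ay":0,"az":0,"claw":0}
    - {"tx":0,"ty":0,"tz":-2,"ax":0,"ay":0,"az":0,"claw":0}
    - {"tx":0,"ty":0,"tz":-3,"ax":0,"ay":0,"az":0,"claw":0}
    - {"tx":0,"ty":0,"tz":-3,"ax":0,"ay":0,"az":0,"claw":0}
    - {"tx":0,"ty":0,"tz":-3,"ax":0,"ay":0,"az":0.03,"claw":0}
    - {"tx":0,"ty":0,"tz":-1,"ax":0,"ay":0,"az":0.06,"claw":0}
    - {"tx":0,"ty":0,"tz":0,"ax":0,"ay":0,"az":0.06,"claw":0}
    - {"tx":0,"ty":0,"tz":0,"ax":0,"ay":0,"az":0.06,"claw":0}
    - {"tx":0,"ty":0,"tz":0,"ax":0,"ay":0,"az":0.06,"claw":0}

```text
time_s: 5.12
tcp_pos: [0.5696, -0.1761, 0.1963]
ee_rot: [[0.942, -0.336, -0.001], [-0.336, -0.942, 0.001], [-0.001, -0.001, -1.0]]
wrist_force: [0.3, 0.1, -2.5]
gripper_width: 0.135
gripper_force: 30.0
```

>>> drive_tool:
  rows:
    - {"tx":-0.4,"ty":-2,"tz":0,"ax":0,"ay":0,"az":0,"claw":0}
    - {"tx":-0.6,"ty":-3.5,"tz":0,"ax":0,"ay":0,"az":0,"claw":0}
    - {"tx":-0.6,"ty":-3.5,"tz":0,"ax":0,"ay":0,"az":0,"claw":0}
    - {"tx":-0.6,"ty":-3.5,"tz":0,"ax":0,"ay":0,"az":0,"claw":0}
    - {"tx":-0.6,"ty":-3.5,"tz":0,"ax":0,"ay":0,"az":0,"claw":0}
    - {"tx":-0.6,"ty":-3.5,"tz":0,"ax":0,"ay":0,"az":0,"claw":0}
    - {"tx":-0.6,"ty":-3.5,"tz":0,"ax":0,"ay":0,"az":0,"claw":0}
    - {"tx":-0.6,"ty":-3.5,"tz":0,"ax":0,"ay":0,"az":0,"claw":0}
    - {"tx":-0.6,"ty":-3,"tz":0,"ax":0,"ay":0,"az":0,"claw":0}
    - {"tx":-0.4,"ty":-2,"tz":0,"ax":0,"ay":0,"az":0,"claw":0}

```text
time_s: 5.95
tcp_pos: [0.6218, 0.1424, 0.1956]
ee_rot: [[0.944, -0.331, -0.001], [-0.331, -0.944, 0.0], [-0.001, 0.0, -1.0]]
wrist_force: [-0.6, -0.8, -2.0]
gripper_width: 0.137
gripper_force: 30.0
```

>>> drive_tool:
  rows:
    - {"tx":0,"ty":0,"tz":0,"ax":0,"ay":0,"az":0,"claw":0}
    - {"tx":0,"ty":0,"tz":0,"ax":0,"ay":0,"az":0,"claw":0}
    - {"tx":0,"ty":0,"tz":0,"ax":0,"ay":0,"az":0,"claw":0}
    - {"tx":0,"ty":0,"tz":0,"ax":0,"ay":0,"az":0,"claw":0}

```text
time_s: 6.28
tcp_pos: [0.6217, 0.1384, 0.196]
ee_rot: [[0.943, -0.333, -0.001], [-0.333, -0.943, -0.0], [-0.001, 0.001, -1.0]]
wrist_force: [-0.8, -0.3, -1.8]
gripper_width: 0.137
gripper_force: 30.0
```

Run:
```python
from h import *
import pickle
s,im,d=wcap(); pickle.dump((s,im,d),open("w3.pkl","wb")); print(s["tcp_pos"],np.round(s["ee_rot"],4),s["wrist_force"],s["gripper_force"])
T=np.array(s["tcp_pos"])
# predicted hole centre (back face) & plate top edge corners from nominal grasp
R=np.array(s["ee_rot"]); z=np.array([0,0,1]); X=R[:,0];Y=-R[:,1]
f=lambda x,y,h: T+X*x+Y*y+z*(h-.0665)
for n,p in(("hole back",(-.045,0,.072)),("hole front",(-.04,0,.072)),("topF L",(-.04,.045,.118)),("topF R",(-.04,-.045,.118)),("post top",(0,0,.104)),("slot top",(-.04,0,.101))): print(n,wproj(s,f(*p)).round(1))
cv2.imwrite("pics/w3.png",cv2.resize(im[280:400,220:420,::-1],None,fx=4,fy=4,interpolation=cv2.INTER_CUBIC))
```

```text
[0.62171203 0.13838307 0.19603777] [[ 9.428e-01 -3.334e-01 -9.000e-04]
 [-3.334e-01 -9.428e-01 -3.000e-04]
 [-7.000e-04  6.000e-04 -1.000e+00]] [-0.75765272 -0.33887507 -1.8235709 ] 29.97536456792659
hole back [322.7 374.1]
hole front [322.7 366.2]
topF L [213.2 424.8]
topF R [432.9 424.3]
post top [323.2 328.7]
slot top [323.  403.3]
```

View pics/w3.png

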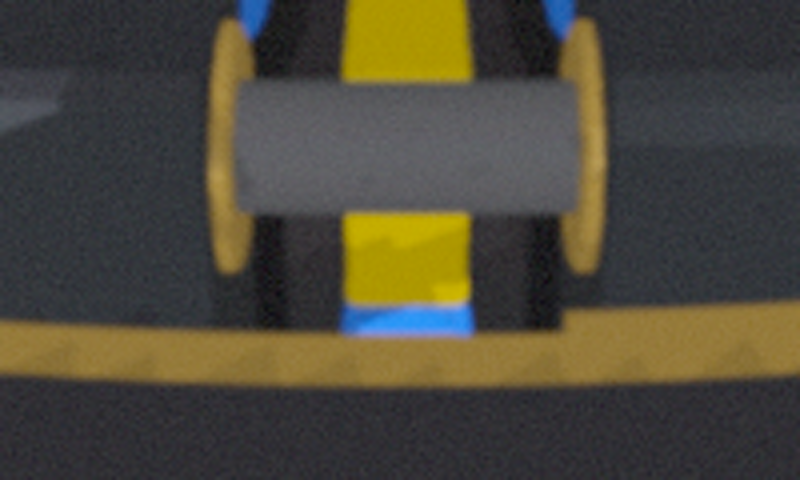

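>>> drive_tool:
  rows:
    - {"tx":-1,"ty":-0.05,"tz":2,"ax":0,"ay":0,"az":0,"claw":0}
    - {"tx":-1,"ty":0,"tz":2,"ax":0,"ay":0,"az":0,"claw":0}
    - {"tx":-1,"ty":0,"tz":2,"ax":0,"ay":0,"az":0,"claw":0}
    - {"tx":0,"ty":0,"tz":0.75,"ax":0,"ay":0,"az":0,"claw":0}
    - {"tx":0,"ty":0,"tz":0,"ax":0,"ay":0,"az":0,"claw":0}
    - {"tx":0,"ty":0,"tz":0,"ax":0,"ay":0,"az":0,"claw":0}
    - {"tx":0,"ty":0,"tz":0,"ax":0,"ay":0,"az":0,"claw":0}

```text
time_s: 6.92
tcp_pos: [0.5957, 0.1498, 0.1303]
ee_rot: [[0.943, -0.333, 0.003], [-0.333, -0.943, 0.001], [0.003, -0.002, -1.0]]
wrist_force: [0.8, -0.0, -2.3]
gripper_width: 0.137
gripper_force: 30.0
```

Run:
```python
from h import *
import pickle
s=sense(); print(np.round(s["tcp_pos"],4),np.round(s["ee_rot"],4).tolist(),s["wrist_force"])
im,d=capture("scene"); pickle.dump((s,im,d),open("s4.pkl","wb"))
T=np.array(s["tcp_pos"]);R=np.array(s["ee_rot"]); z=np.array([0,0,1]); X=R[:,0];Y=-R[:,1]
f=lambda x,y,h: T+X*x+Y*y+z*(h-.0665)
x0,y0,k=310,130,7
for n,p in(("plate TL outer -y",(-.04,-.045,.118)),("tray -y front bottom",(.04,-.045,0)),("tray -y front top",(.04,-.045,.035)),("tray +y front top",(.04,.045,.035)),("tray +y front bot",(.04,.045,0)),("holefront",(-.04,0,.072))):
    q=proj("scene",f(*p)); print(n,q.round(1),((q-[x0,y0])*k).round(0))
cv2.imwrite("pics/s4.png",cv2.resize(im[y0:y0+85,x0:x0+110,::-1],None,fx=k,fy=k,interpolation=cv2.INTER_CUBIC))
```

```text
[0.5957 0.1498 0.1303] [[0.9431, -0.3326, 0.0033], [-0.3326, -0.9431, 0.0009], [0.0028, -0.0019, -1.0]] [ 0.80617845 -0.03583014 -2.30637813]
plate TL outer -y [357.1 180.6] [330. 354.]
tray -y front bottom [377.5 243.8] [473. 797.]
tray -y front top [378.3 231.4] [478. 710.]
tray +y front top [411.8 216.2] [713. 604.]
tray +y front bot [410.4 228.6] [703. 690.]
holefront [373.6 191.1] [445. 428.]
```

View pics/s4.png

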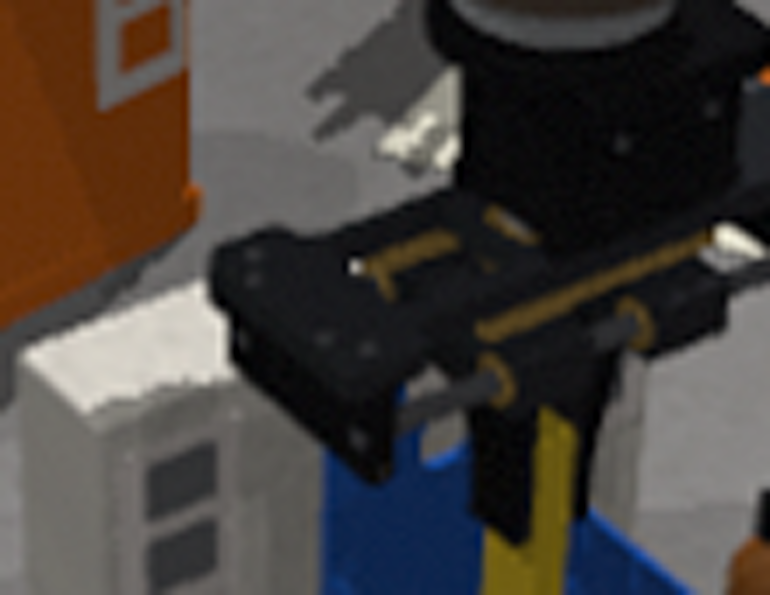

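The crop shows the hole's lower rim at about (372,196) and the plate's left edge at u≈356, roughly 1 px off the prediction. I'll use the held caddy to calibrate both cameras' bias.

Run:
```python
from h import *
import pickle
s,im,d=pickle.load(open("s4.pkl","rb"))
T=np.array(s["tcp_pos"]);R=np.array(s["ee_rot"]); z=np.array([0,0,1]); X=R[:,0];Y=-R[:,1]
f=lambda x,y,h: T+X*x+Y*y+z*(h-.0665)
H,S,V=cv2.split(cv2.cvtColor(im,cv2.COLOR_RGB2HSV))
m=((H>105)&(H<130)&(S>110)&(V>30)).astype(np.uint8); m[:, :340]=0; m[:,430:]=0;m[:150]=0;m[260:]=0
c=max(cv2.findContours(m,0,2)[0],key=cv2.contourArea)
print(cv2.contourArea(c),cv2.approxPolyDP(c,2.0,True)[:,0].tolist())
# bottom edge lines fit: caddy silhouette points
for n,p in(("front bot -y",(.04,-.045,0)),("front bot +y",(.04,.045,0)),("front top +y",(.04,.045,.035)),("plate back bot -y",(-.045,-.045,0)),("plate back top",(-.045,-.045,.118))): print(n,proj("scene",f(*p)).round(1))
s3=pickle.load(open("w3.pkl","rb"))[0]
T=np.array(s3["tcp_pos"]);R=np.array(s3["ee_rot"]);X=R[:,0];Y=-R[:,1]
print("post top back",wproj(s3,f(-.013,0,.104)),"meas 355.75; lit front at", wproj(s3,f(.013,0,.104)), [wproj(s3,f(-.013,y,.104)).round(1).tolist() for y in(.006,-.006)])
# stud candidates: scene pixel head-front centre
for b in(-.0045,):
  for zz in(.134,.136,.138):
    for a in(.025,.0265):
      h=c0+RX*(a+.0115)+RY*b+z*zz; print(zz,a,proj("scene",h).round(1))
# stud brass centroid in first scene image
i0=cv2.imread("pics/scene0.png")[178:196,356:376]; hs=cv2.cvtColor(i0,cv2.COLOR_BGR2HSV); mm=(hs[...,1]>90)&(hs[...,0]>8)&(hs[...,0]<32)&(hs[...,2]>50)
v,u=np.nonzero(mm); print("brass",len(u),u.mean()+356,v.mean()+178,u.min()+356,u.max()+356,v.min()+178,v.max()+178)
```

```text
1481.5 [[356, 194], [356, 223], [377, 243], [410, 229], [411, 217], [395, 203], [392, 204], [390, 226], [383, 229], [377, 224], [377, 192], [370, 196], [370, 191], [366, 192], [364, 199]]
front bot -y [377.5 243.8]
front bot +y [410.4 228.6]
front top +y [411.8 216.2]
plate back bot -y [354.7 222.7]
plate back top [355.8 179.5]
post top back [323.11640585 357.02537496] meas 355.75; lit front at [323.2095447  297.68779267] [[307.9, 357.0], [338.4, 356.9]]
0.134 0.025 [366.1 186.3]
0.134 0.0265 [366.5 186.6]
0.136 0.025 [366.1 185.6]
0.136 0.0265 [366.5 185.9]
0.138 0.025 [366.2 184.8]
0.138 0.0265 [366.6 185.2]
brass 37 365.8918918918919 186.32432432432432 363 369 183 190
```

>>> drive_tool:
  rows:
    - {"tx":-0.5,"ty":0.15,"tz":0.18,"ax":0,"ay":0,"az":0,"claw":0}
    - {"tx":-0.5,"ty":0,"tz":0,"ax":0,"ay":0,"az":0,"claw":0}
    - {"tx":-0.4,"ty":0,"tz":0,"ax":0,"ay":0,"az":0,"claw":0}
    - {"tx":0,"ty":0,"tz":0,"ax":0,"ay":0,"az":0,"claw":0}
    - {"tx":0,"ty":0,"tz":0,"ax":0,"ay":0,"az":0,"claw":0}

```text
time_s: 7.38
tcp_pos: [0.5801, 0.1534, 0.1272]
ee_rot: [[0.943, -0.332, 0.0], [-0.332, -0.943, 0.0], [0.0, -0.0, -1.0]]
wrist_force: [-0.2, 0.5, -2.7]
gripper_width: 0.134
gripper_force: 30.0
```

```bash
cat > st.py <<'E'
from h import *
s=sense(); T=np.array(s["tcp_pos"]);F=np.array(s["wrist_force"]);R=np.array(s["ee_rot"]); p=c0+RX*.0255-RY*.0044
e=T-p; print("t",s["time_s"],"gap %.4f"%(e@RX-.045),"b %.4f"%(e@RY),"hole z-.134 %.4f"%(T[2]+.0055-.134),"F xyz(riser) %.1f %.1f %.1f"%(F@RX,F@RY,F[2]),"yaw %.2f tilt %s"%(np.degrees(np.arctan2(R[1,0],R[0,0])),np.degrees(R[:2,2]).round(2)),"grip",s["gripper_width"],s["gripper_force"], "M",np.round(s["moment"],2))
E
python3 st.py
```

```text
t 7.3833 gap 0.0154 b -0.0002 hole z-.134 -0.0013 F xyz(riser) -0.3 0.4 -2.7 yaw -19.37 tilt [0.03 0.01] grip 0.13405693803067856 30.003154448822897 M [-0.01 -0.01 -0.02]
```

>>> drive_tool:
  rows:
    - {"tx":0,"ty":0,"tz":-0.1,"ax":0,"ay":0,"az":0,"claw":0}
    - {"tx":-0.2,"ty":0,"tz":0,"ax":0,"ay":0,"az":0,"claw":0}
    - {"tx":-0.2,"ty":0,"tz":0,"ax":0,"ay":0,"az":0,"claw":0}
    - {"tx":-0.2,"ty":0,"tz":0,"ax":0,"ay":0,"az":0,"claw":0}
    - {"tx":0,"ty":0,"tz":0,"ax":0,"ay":0,"az":0,"claw":0}

```text
time_s: 7.8
tcp_pos: [0.5742, 0.1551, 0.1278]
ee_rot: [[0.943, -0.332, -0.0], [-0.332, -0.943, -0.0], [-0.0, 0.0, -1.0]]
wrist_force: [-1.3, 0.3, -1.3]
gripper_width: 0.133
gripper_force: 30.0
```

```bash
python3 st.py
```

```text
t 7.8 gap 0.0092 b -0.0005 hole z-.134 -0.0007 F xyz(riser) -1.4 -0.1 -1.3 yaw -19.41 tilt [-0.02 -0.  ] grip 0.13271358914621534 30.00325206667185 M [-0.02 -0.02 -0.01]
```

>>> drive_tool:
  rows:
    - {"tx":-0.15,"ty":0,"tz":0,"ax":0,"ay":0,"az":0,"claw":0}
    - {"tx":-0.15,"ty":0,"tz":0,"ax":0,"ay":0,"az":0,"claw":0}
    - {"tx":0,"ty":0,"tz":0,"ax":0,"ay":0,"az":0,"claw":0}

```text
time_s: 8.05
tcp_pos: [0.5715, 0.1561, 0.1278]
ee_rot: [[0.943, -0.332, -0.0], [-0.332, -0.943, -0.0], [-0.0, 0.0, -1.0]]
wrist_force: [-0.1, -0.8, -3.1]
gripper_width: 0.135
gripper_force: 30.0
```

```bash
python3 st.py
```

```text
t 8.05 gap 0.0064 b -0.0004 hole z-.134 -0.0007 F xyz(riser) 0.2 -0.8 -3.1 yaw -19.41 tilt [-0.02 -0.  ] grip 0.13528880225179837 30.003171959551764 M [ 0.03 -0.06 -0.  ]
```

>>> drive_tool:
  rows:
    - {"tx":-0.15,"ty":0,"tz":0,"ax":0,"ay":0,"az":0,"claw":0}
    - {"tx":-0.15,"ty":0,"tz":0,"ax":0,"ay":0,"az":0,"claw":0}
    - {"tx":0,"ty":0,"tz":0,"ax":0,"ay":0,"az":0,"claw":0}

```text
time_s: 8.3
tcp_pos: [0.5687, 0.1571, 0.1279]
ee_rot: [[0.943, -0.332, -0.0], [-0.332, -0.943, -0.0], [-0.0, 0.0, -1.0]]
wrist_force: [0.3, 1.6, -2.7]
gripper_width: 0.139
gripper_force: 30.0
```

```bash
python3 st.py
```

```text
t 8.3 gap 0.0034 b -0.0004 hole z-.134 -0.0006 F xyz(riser) -0.2 1.6 -2.7 yaw -19.41 tilt [-0.01 -0.  ] grip 0.1393305041739946 30.00311138395773 M [ 0.01 -0.06  0.01]
```

>>> drive_tool:
  rows:
    - {"tx":-0.1,"ty":0,"tz":0,"ax":0,"ay":0,"az":0,"claw":0}
    - {"tx":-0.1,"ty":0,"tz":0,"ax":0,"ay":0,"az":0,"claw":0}
    - {"tx":0,"ty":0,"tz":0,"ax":0,"ay":0,"az":0,"claw":0}

```text
time_s: 8.55
tcp_pos: [0.5669, 0.1578, 0.1279]
ee_rot: [[0.943, -0.332, -0.0], [-0.332, -0.943, 0.0], [-0.0, 0.0, -1.0]]
wrist_force: [0.4, -0.3, -3.3]
gripper_width: 0.137
gripper_force: 30.0
```

```bash
python3 st.py
```

```text
t 8.55 gap 0.0015 b -0.0004 hole z-.134 -0.0006 F xyz(riser) 0.4 -0.2 -3.3 yaw -19.41 tilt [-0.01  0.  ] grip 0.13709643057079018 30.003151586042804 M [ 0.03 -0.03 -0.03]
```

>>> drive_tool:
  rows:
    - {"tx":-0.1,"ty":0,"tz":0,"ax":0,"ay":0,"az":0,"claw":0}
    - {"tx":0,"ty":0,"tz":0,"ax":0,"ay":0,"az":0,"claw":0}

```text
time_s: 8.72
tcp_pos: [0.566, 0.1581, 0.1279]
ee_rot: [[0.943, -0.332, -0.0], [-0.332, -0.943, 0.0], [-0.0, 0.0, -1.0]]
wrist_force: [-1.0, 0.7, -2.2]
gripper_width: 0.135
gripper_force: 30.0
```

```bash
python3 st.py
```

```text
t 8.7167 gap 0.0006 b -0.0004 hole z-.134 -0.0006 F xyz(riser) -1.1 0.3 -2.2 yaw -19.41 tilt [-0.  0.] grip 0.13523071121600697 30.0032470934093 M [-0.02 -0.03  0.01]
```

>>> drive_tool:
  rows:
    - {"tx":-0.05,"ty":0,"tz":0,"ax":0,"ay":0,"az":0,"claw":0}
    - {"tx":0,"ty":0,"tz":0,"ax":0,"ay":0,"az":0,"claw":0}

```text
time_s: 8.88
tcp_pos: [0.5658, 0.1583, 0.1279]
ee_rot: [[0.943, -0.332, 0.0], [-0.332, -0.943, 0.0], [0.0, -0.0, -1.0]]
wrist_force: [0.5, 0.1, -3.0]
gripper_width: 0.133
gripper_force: 30.0
```

```bash
python3 st.py
```

```text
t 8.8833 gap 0.0003 b -0.0003 hole z-.134 -0.0006 F xyz(riser) 0.4 0.2 -3.0 yaw -19.40 tilt [0.03 0.  ] grip 0.13262496195215798 30.003611066749727 M [-0.05 -0.23  0.02]
```

>>> drive_tool:
  rows:
    - {"tx":-0.05,"ty":0,"tz":0,"ax":0,"ay":0,"az":0,"claw":0}
    - {"tx":0,"ty":0,"tz":0,"ax":0,"ay":0,"az":0,"claw":0}

```text
time_s: 9.05
tcp_pos: [0.5658, 0.1583, 0.128]
ee_rot: [[0.943, -0.332, 0.001], [-0.332, -0.943, -0.0], [0.001, -0.0, -1.0]]
wrist_force: [3.0, -1.6, -4.1]
gripper_width: 0.137
gripper_force: 30.0
```

```bash
python3 st.py
```

```text
t 9.05 gap 0.0003 b -0.0003 hole z-.134 -0.0005 F xyz(riser) 3.4 -0.5 -4.1 yaw -19.40 tilt [ 0.08 -0.  ] grip 0.13663838953451424 30.003607625299082 M [-0.46 -0.78  0.09]
```

>>> drive_tool:
  rows:
    - {"tx":0.04,"ty":0,"tz":0.2,"ax":0,"ay":0,"az":0,"claw":0}
    - {"tx":0,"ty":0,"tz":0.2,"ax":0,"ay":0,"az":0,"claw":0}
    - {"tx":0,"ty":0,"tz":0.2,"ax":0,"ay":0,"az":0,"claw":0}
    - {"tx":0,"ty":0,"tz":0,"ax":0,"ay":0,"az":0,"claw":0}

```text
time_s: 9.38
tcp_pos: [0.5658, 0.1583, 0.1216]
ee_rot: [[0.943, -0.332, 0.0], [-0.332, -0.943, 0.0], [0.0, -0.0, -1.0]]
wrist_force: [2.9, -0.9, -3.7]
gripper_width: 0.135
gripper_force: 30.0
```

```bash
python3 st.py
```

```text
t 9.3833 gap 0.0003 b -0.0003 hole z-.134 -0.0069 F xyz(riser) 3.0 0.2 -3.7 yaw -19.41 tilt [0.02 0.  ] grip 0.13478559172588586 30.003947518839595 M [-0.21 -0.78  0.07]
```

>>> drive_tool:
  rows:
    - {"tx":0.02,"ty":0,"tz":0.2,"ax":0,"ay":0,"az":0,"claw":0}
    - {"tx":0,"ty":0,"tz":0.2,"ax":0,"ay":0,"az":0,"claw":0}
    - {"tx":0,"ty":0,"tz":0.15,"ax":0,"ay":0,"az":0,"claw":0}
    - {"tx":0,"ty":0,"tz":0,"ax":0,"ay":0,"az":0,"claw":0}

```text
time_s: 9.72
tcp_pos: [0.5657, 0.1582, 0.116]
ee_rot: [[0.943, -0.332, -0.0], [-0.332, -0.943, -0.0], [-0.0, 0.0, -1.0]]
wrist_force: [3.0, -0.6, -2.3]
gripper_width: 0.135
gripper_force: 30.0
```

```bash
python3 st.py
```

```text
t 9.7167 gap 0.0003 b -0.0004 hole z-.134 -0.0125 F xyz(riser) 3.0 0.5 -2.3 yaw -19.41 tilt [-0.01 -0.01] grip 0.1354817540095133 30.00493977477163 M [-0.24 -0.64  0.06]
```

>>> drive_tool:
  rows:
    - {"tx":0,"ty":0,"tz":0.15,"ax":0,"ay":0,"az":0,"claw":0}
    - {"tx":0,"ty":0,"tz":0.15,"ax":0,"ay":0,"az":0,"claw":0}
    - {"tx":0,"ty":0,"tz":0,"ax":0,"ay":0,"az":0,"claw":0}

```text
time_s: 9.97
tcp_pos: [0.5658, 0.1584, 0.1135]
ee_rot: [[0.943, -0.332, 0.0], [-0.332, -0.943, 0.0], [0.0, -0.0, -1.0]]
wrist_force: [1.1, -0.0, -1.3]
gripper_width: 0.138
gripper_force: 30.0
```

```bash
python3 st.py
```

```text
t 9.9667 gap 0.0003 b -0.0002 hole z-.134 -0.0150 F xyz(riser) 1.1 0.3 -1.3 yaw -19.40 tilt [0.02 0.01] grip 0.13788633716026577 30.008711935970496 M [-0.04 -0.31  0.02]
```

>>> drive_tool:
  rows:
    - {"tx":0,"ty":0,"tz":0.15,"ax":0,"ay":0,"az":0,"claw":0}
    - {"tx":0,"ty":0,"tz":0.15,"ax":0,"ay":0,"az":0,"claw":0}
    - {"tx":0,"ty":0,"tz":0,"ax":0,"ay":0,"az":0,"claw":0}

```text
time_s: 10.22
tcp_pos: [0.5659, 0.1586, 0.1111]
ee_rot: [[0.943, -0.332, 0.001], [-0.332, -0.943, 0.001], [0.001, -0.001, -1.0]]
wrist_force: [-1.2, 0.3, 3.5]
gripper_width: 0.135
gripper_force: 30.0
```

```bash
python3 st.py
```

```text
t 10.2167 gap 0.0003 b 0.0000 hole z-.134 -0.0174 F xyz(riser) -1.2 -0.1 3.5 yaw -19.39 tilt [0.05 0.03] grip 0.13494439938922176 30.011986905810772 M [0.26 0.28 0.08]
```

>>> drive_tool:
  rows:
    - {"tx":0,"ty":0,"tz":0.15,"ax":0,"ay":0,"az":0,"claw":0}
    - {"tx":0,"ty":0,"tz":0.1,"ax":0,"ay":0,"az":0,"claw":0}
    - {"tx":0,"ty":0,"tz":0,"ax":0,"ay":0,"az":0,"claw":0}

```text
time_s: 10.47
tcp_pos: [0.5659, 0.1587, 0.1088]
ee_rot: [[0.943, -0.332, 0.001], [-0.332, -0.943, 0.001], [0.001, -0.001, -1.0]]
wrist_force: [-0.8, 0.7, 5.1]
gripper_width: 0.134
gripper_force: 30.0
```

```bash
python3 st.py
```

```text
t 10.4667 gap 0.0003 b 0.0001 hole z-.134 -0.0197 F xyz(riser) -0.9 0.4 5.1 yaw -19.39 tilt [0.06 0.04] grip 0.13409999248717008 30.010544855249464 M [0.32 0.44 0.03]
```

>>> drive_tool:
  rows:
    - {"tx":0,"ty":0,"tz":0.1,"ax":0,"ay":0,"az":0,"claw":0}
    - {"tx":0,"ty":0,"tz":0.1,"ax":0,"ay":0,"az":0,"claw":0}
    - {"tx":0,"ty":0,"tz":0,"ax":0,"ay":0,"az":0,"claw":0}

```text
time_s: 10.72
tcp_pos: [0.566, 0.1587, 0.107]
ee_rot: [[0.943, -0.332, 0.001], [-0.332, -0.943, 0.001], [0.001, -0.001, -1.0]]
wrist_force: [-1.3, 2.0, 5.8]
gripper_width: 0.137
gripper_force: 30.0
```

```bash
python3 st.py
```

```text
t 10.7167 gap 0.0003 b 0.0002 hole z-.134 -0.0215 F xyz(riser) -1.9 1.4 5.8 yaw -19.38 tilt [0.07 0.05] grip 0.13669585387593525 30.011529741314007 M [0.4  0.56 0.03]
```

>>> drive_tool:
  rows:
    - {"tx":0,"ty":0,"tz":0.1,"ax":0,"ay":0,"az":0,"claw":0}
    - {"tx":0,"ty":0,"tz":0.1,"ax":0,"ay":0,"az":0,"claw":0}
    - {"tx":0,"ty":0,"tz":0,"ax":0,"ay":0,"az":0,"claw":0}

```text
time_s: 10.97
tcp_pos: [0.566, 0.1587, 0.1048]
ee_rot: [[0.943, -0.332, 0.001], [-0.332, -0.943, 0.001], [0.001, -0.001, -1.0]]
wrist_force: [-0.9, 1.4, 4.5]
gripper_width: 0.134
gripper_force: 30.0
```

```bash
python3 st.py
```

```text
t 10.9667 gap 0.0003 b 0.0001 hole z-.134 -0.0237 F xyz(riser) -1.4 1.0 4.5 yaw -19.39 tilt [0.07 0.05] grip 0.13378747670595015 30.0153318959201 M [0.33 0.37 0.06]
```

>>> drive_tool:
  rows:
    - {"tx":0,"ty":0,"tz":0.07,"ax":0,"ay":0,"az":0,"claw":0}
    - {"tx":0,"ty":0,"tz":0,"ax":0,"ay":0,"az":0,"claw":0}

```text
time_s: 11.13
tcp_pos: [0.566, 0.1587, 0.1041]
ee_rot: [[0.943, -0.332, 0.001], [-0.332, -0.943, 0.001], [0.001, -0.001, -1.0]]
wrist_force: [-1.2, 1.5, 5.4]
gripper_width: 0.134
gripper_force: 30.0
```

```bash
python3 st.py
```

```text
t 11.1333 gap 0.0003 b 0.0001 hole z-.134 -0.0244 F xyz(riser) -1.6 1.0 5.4 yaw -19.39 tilt [0.06 0.04] grip 0.133985604032495 30.014314334839582 M [0.44 0.59 0.09]
```

>>> drive_tool:
  rows:
    - {"tx":0,"ty":0,"tz":0.07,"ax":0,"ay":0,"az":0,"claw":0}
    - {"tx":0,"ty":0,"tz":0,"ax":0,"ay":0,"az":0,"claw":0}

```text
time_s: 11.3
tcp_pos: [0.5659, 0.1587, 0.1038]
ee_rot: [[0.943, -0.332, 0.001], [-0.332, -0.943, 0.001], [0.001, -0.001, -1.0]]
wrist_force: [-3.4, 1.8, 7.5]
gripper_width: 0.136
gripper_force: 30.0
```

```bash
python3 st.py
```

```text
t 11.3 gap 0.0003 b 0.0001 hole z-.134 -0.0247 F xyz(riser) -3.8 0.5 7.5 yaw -19.38 tilt [0.06 0.03] grip 0.13582588996219735 30.018996790749952 M [0.51 0.86 0.02]
```

>>> drive_tool:
  rows:
    - {"tx":0,"ty":0,"tz":0.07,"ax":0,"ay":0,"az":0,"claw":0}
    - {"tx":0,"ty":0,"tz":0,"ax":0,"ay":0,"az":0,"claw":0}

```text
time_s: 11.47
tcp_pos: [0.5659, 0.1587, 0.1037]
ee_rot: [[0.943, -0.332, 0.001], [-0.332, -0.943, 0.001], [0.001, -0.001, -1.0]]
wrist_force: [-4.2, 1.3, 10.7]
gripper_width: 0.133
gripper_force: 30.0
```

```bash
python3 st.py
```

```text
t 11.4667 gap 0.0003 b 0.0001 hole z-.134 -0.0248 F xyz(riser) -4.4 -0.2 10.7 yaw -19.37 tilt [0.07 0.03] grip 0.13342631460753054 30.023993893701117 M [0.41 1.26 0.05]
```

Hard stop reached: the force rises with no further motion. I'll relax the push and release.

>>> drive_tool:
  rows:
    - {"tx":0,"ty":0,"tz":-0.09,"ax":0,"ay":0,"az":0,"claw":0}
    - {"tx":0,"ty":0,"tz":0,"ax":0,"ay":0,"az":0,"claw":1.6}
    - {"tx":0,"ty":0,"tz":0,"ax":0,"ay":0,"az":0,"claw":2.5}
    - {"tx":0,"ty":0,"tz":0,"ax":0,"ay":0,"az":0,"claw":4}
    - {"tx":0,"ty":0,"tz":0,"ax":0,"ay":0,"az":0,"claw":5}
    - {"tx":0,"ty":0,"tz":0,"ax":0,"ay":0,"az":0,"claw":5}
    - {"tx":0,"ty":0,"tz":0,"ax":0,"ay":0,"az":0,"claw":5}
    - {"tx":0,"ty":0,"tz":0,"ax":0,"ay":0,"az":0,"claw":5}

```text
time_s: 12.13
tcp_pos: [0.5657, 0.1581, 0.1024]
ee_rot: [[0.943, -0.333, -0.0], [-0.333, -0.943, -0.0], [-0.0, 0.0, -1.0]]
wrist_force: [0.3, -0.6, -0.0]
gripper_width: 0.53
gripper_force: 0.0
```

```bash
python3 st.py
```

```text
t 12.1333 gap 0.0003 b -0.0005 hole z-.134 -0.0261 F xyz(riser) 0.5 -0.5 -0.0 yaw -19.42 tilt [-0.02 -0.01] grip 0.5299775246283137 0.0 M [ 0.02  0.06 -0.02]
```

>>> drive_tool:
  rows:
    - {"tx":0,"ty":0,"tz":-1,"ax":0,"ay":0,"az":0,"claw":5}
    - {"tx":0,"ty":0,"tz":-2,"ax":0,"ay":0,"az":0,"claw":5}
    - {"tx":0,"ty":0,"tz":-3,"ax":0,"ay":0,"az":0,"claw":5}
    - {"tx":0,"ty":0,"tz":-3,"ax":0,"ay":0,"az":0,"claw":5}
    - {"tx":0,"ty":0,"tz":-3,"ax":0,"ay":0,"az":0,"claw":5}
    - {"tx":0,"ty":0,"tz":-3,"ax":0,"ay":0,"az":0,"claw":5}
    - {"tx":-3,"ty":0,"tz":-2,"ax":0,"ay":0,"az":0,"claw":5}
    - {"tx":-3,"ty":0,"tz":-2,"ax":0,"ay":0,"az":0,"claw":5}
    - {"tx":0,"ty":0,"tz":0,"ax":0,"ay":0,"az":0,"claw":5}
    - {"tx":0,"ty":0,"tz":0,"ax":0,"ay":0,"az":0,"claw":5}

```text
time_s: 12.97
tcp_pos: [0.5088, 0.1788, 0.2955]
ee_rot: [[0.944, -0.331, 0.004], [-0.331, -0.944, 0.003], [0.003, -0.004, -1.0]]
wrist_force: [0.4, 0.0, -0.2]
gripper_width: 0.574
gripper_force: 0.0
```

```bash
python3 st.py
python3 - <<'E'
from h import *
im,d=capture("scene"); P=cloud("scene",d)
z=np.array([0,0,1]); base=c0+RX*.0255-RY*.0044
# hung: slot z .1335 -> underside .0375
f=lambda x,y,h: base+RX*(x+.045)+RY*y+z*(h+.0375)
for n,p in(("front bot -y",(.04,-.045,0)),("front bot +y",(.04,.045,0)),("front top +y",(.04,.045,.035)),("plate back bot -y",(-.045,-.045,0)),("plate back top -y",(-.045,-.045,.118)),("plate front top +y",(-.04,.045,.118)),("post top",(0,0,.104))): print(n,proj("scene",f(*p)).round(1),((proj("scene",f(*p))-[305,150])*6).round())
H,S,V=cv2.split(cv2.cvtColor(im,cv2.COLOR_RGB2HSV))
m=((H>105)&(H<130)&(S>110)&(V>30)).astype(np.uint8); m[:, :330]=0; m[:,430:]=0;m[:140]=0;m[270:]=0
c=max(cv2.findContours(m,0,2)[0],key=cv2.contourArea); print(cv2.approxPolyDP(c,2.0,True)[:,0].tolist())
cv2.imwrite("pics/s5.png",cv2.resize(im[150:250,305:435,::-1],None,fx=6,fy=6,interpolation=cv2.INTER_CUBIC))
E
```

```text
t 12.9667 gap -0.0603 b 0.0001 hole z-.134 0.1670 F xyz(riser) 0.3 0.2 -0.2 yaw -19.31 tilt [0.25 0.17] grip 0.5737891228625505 0.0 M [-0.04  0.01 -0.07]
front bot -y [367.8 245. ] [377. 570.]
front bot +y [400.  230.3] [570. 482.]
front top +y [401.2 218.3] [577. 410.]
plate back bot -y [346.1 224.4] [246. 446.]
plate back top -y [346.6 182.6] [249. 196.]
plate front top +y [381.3 170.4] [458. 122.]
post top [375.5 191.2] [423. 247.]
[[381, 171], [347, 184], [347, 224], [368, 245], [400, 229], [401, 219], [382, 203], [380, 227], [374, 231], [368, 226], [369, 190], [375, 187], [380, 191]]
```

View pics/s5.png

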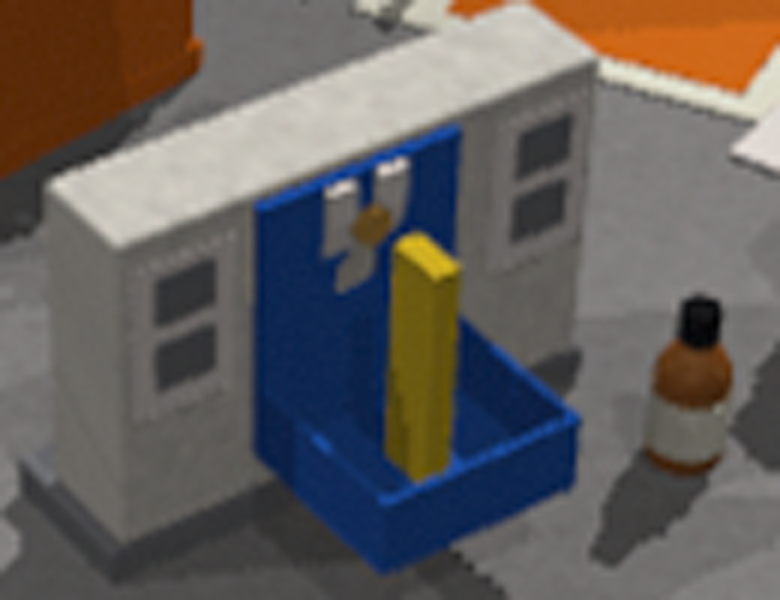

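The final picture shows the caddy hanging upright and flush. The stud head is at the slot end, at crop px (372,225), and every corner is within about 1 px of the fully-home prediction. The dropper is untouched.

```bash
python3 -c "
from station import *
print(finish_job())"
```

```text
the job is handed in; nothing more can be done
None
```

The blue caddy hangs upright on the white riser's stud, flush with the face and slid down to its hard stop; I released it, moved the arm clear and handed the job in at about 13 s of the 67 s allowed, with wrist-force readings never above about 12 N.

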